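# Tip a die block onto the inspection station

## Robot

A 6-joint arm with a two-finger parallel gripper is mounted at the origin on a cart in front of the work surface, level with it; the furniture and walls round the work are solid. World frame = base frame: x ahead of the robot, y to its left, z up, the work surface at z = 0. Lengths are in mm, angles in degrees, forces in N, time in s.
With the tool pointing down it reaches from about 425 to 950 mm from the base axis. Payload 3.5 kg.
Tool frame: the origin (TCP) lies at the very end of the fingers, on their centre line; the grasp point (between the pads) lies 19 mm behind it (manip.grasp_offset is the z of the grasp point in the tool frame, in mm); z points along the fingers, y is the direction in which the jaws open and shut (so a half turn about z gives the same grasp; the last joint's range is limited). The gripper opens to 85 mm and grips with 20 to 120 N. Pads are 22 mm wide; open, the fingers measure 114 mm over their backs; the gripper's body (76 mm by 85 mm) begins 54 mm behind the grasp point. The pads swing forward as they close: fully open they stand 13 mm farther back than shut.
Start: joints at [-8.594, 16.404, 90.338, -0, 73.258, -8.594], TCP at [674.986, 0.032, 231.325] pointing down, gripper open.
Joint ranges: [-158.93, 158.93], [-51.34, 127.21], [12.03, 142.37], [-87.48, 267.48], [13.55, 161.25], [-162.69, 162.69]. Speed limits (degrees/s): [159.86, 159.86, 180, 180, 180, 180].

## Interface

Orientations are given as a 3x3 rotation matrix whose columns are the frame's x, y, z axes.
In Python, from station import manip, effector, imaging, sign_off gives the robot as it stands. Calls block until the motion is done:
- manip.move_ptp(position, orientation): joint-space move of the TCP to a pose.
- manip.move_linear(position, v=150, frame=None, guard=None): straight line of the TCP; frame=None keeps the orientation; v is the mean speed in mm/s. With guard (N) it stops when the force on the tool has changed by that much, and returns True; else False.
- manip.move_joints(angles): joint-space move.
- effector.gripper_to(opening, strength=None): finger opening in mm; strength is the grip in N (None keeps the last); returns when the fingers have stopped.
- manip.wait(seconds).
- manip.solve_ik(position, orientation): joint angles nearest the present ones, or None.
- imaging.capture(name): name is "scene" or "side" or "wrist"; returns (picture, depth): 480x640x3 uint8, blue, green, red; 480x640 float32, mm along the optical axis (not along the pixel's ray), 0 where there is no reading.
- imaging.camera_params(name): a dict with "fx", "fy", "cx", "cy" (pixels), "pose" (4x4, takes a point from camera to world coordinates). Camera axes: x right, y down, z forward; pixel columns grow to the right and rows downward; lengths in mm; the calibration is good to about 2 mm. The wrist camera is an equidistant fisheye: a pixel r from the principal point sees the ray r / f radians off the axis. A picture is of the moment at which its call begins: read the wrist's pose just before it. camera_params takes no time and is no camera call; for the wrist camera it gives the pose at the moment of the call.
A pose or a line that the arm cannot do raises manip.Unreachable and nothing moves.
- sign_off(): hands the job in, once; it reports no verdict.
Readings, each from a call of its own:
- manip.read_t(): time.
- manip.read_q(): joint angles.
- manip.read_joint_velocities(): joint speeds.
- manip.read_effort(): joint torques, N m.
- manip.read_tool_pos(): TCP position.
- manip.read_ee_rot(): TCP orientation.
- manip.read_ft_force(): force on the tool from outside, world axes, zero at the start.
- manip.read_torque(): the same for the moment, N m.
- manip.read_opening(): finger opening in mm.
Only numpy, scipy, OpenCV 4.12 (cv2) and the standard library are available. Lean on these libraries where they do the work, as an engineer would, in place of code of your own. Each camera call takes 0.05 s, during which the arm holds its last target.

## Task

Load the standing steel die block into the inspection station. First clear the loupe and the brass weight off the station's base plate into the black parts tray. Then slide the block up to the front edge of the base plate and tip it over that edge onto the plate (do not lift it), so that it lies grooved face up, and push it back until its end is flush against the rear stop with its whole width on the plate; leave the dropper bottle, the swab cup and the wipe pack where they stand.

Things in the scene. Friction and masses are not known exactly. Their poses are not given: they have to be found in the camera images.
- station: Fixed inspection station. Origin: middle of its base plate's lower front edge, on the worktop; x to the rear stop, y left, z up. Aluminium plate: x 0 to 120 mm, 160 mm wide, top at z = 10 mm; its square front edge (x = 0) is the fence the block is tipped over. Above it a white light head overhangs: see point head_edge. Grey column behind the stop: x 103 to 121 mm, 70 mm wide.
- stop_face (a point): Middle of the front face of the steel rear stop bar (95 mm behind the plate's front edge), 15 mm above the plate's top. The bar is 12 mm thick, 150 mm wide, its top 38 mm above the worktop.
- head_edge (a point): Middle of the lower front edge of the station's light head, 183 mm above the worktop and 35 mm behind the plate's front edge; the head is 140 mm wide, 92 mm deep, 25 mm thick. An upright gripper cannot reach things on the plate below it; lean it 30 to 40 degrees so that the wrist stays in front of the head.
- die_block: Loose steel die block, 0.45 to 0.8 kg, at first standing on end on the worktop in front of the station: 40 mm deep (its x), 70 mm wide (y), 80 mm high (z). Origin: centre of the face it first stands on. Its -x face, toward the robot, has the groove; the plain +x face looks to the station. Lying as wanted, its x points down, its z to the rear stop, and it covers 80 mm front to rear.
- block_top (a point): Centre of the end face that is uppermost at first (80 mm from the origin); this end must finally touch the rear stop.
- block_foot_edge (a point): Middle of the block's lower edge on the station side as it first stands; the block turns about here when tipped, so this stays within about 20 mm of the worktop.
- block_groove_face (a point): Centre of the grooved (-x) face, level with its raised strips; groove 16 mm wide, 8 mm deep, running up the middle. This point is 50 mm above the worktop when the block lies on the plate. Pushed low here (20 mm up) the block slides; pushed high (70 mm) against the plate's edge it tips with a few N and falls over by itself past about 35 degrees.
- loupe: Loose black round loupe with a wider rim on top, 37 mm in diameter, 40 mm high, 50 g, standing on the base plate. Origin: centre of its underside, z up.
- gauge_weight: Loose brass calibration weight, 26 mm in diameter up to 26 mm, with a neck and knob above, 38 mm high, 0.11 kg, standing on the base plate. Origin: centre of its underside, z up.
- parts_tray: Fixed open black tray, 80 mm (its x) by 125 mm (its y), walls 2 mm thick and 16 mm high, floor 2 mm thick, on the worktop left or right of the station. Origin: centre of its underside.
- wipe_pack: Loose white pack, 60 mm (its x) by 105 mm (its y) by 22 mm; lies on the other side from the tray. Origin: centre of its underside. To be left alone.
- amber_dropper: Loose amber dropper bottle with black cap, 30 mm in diameter, 104 mm high, standing to the left of the block. Origin: centre of its underside. To be left alone.
- swab_cup: Loose clear cup with swabs, 51 mm in diameter, 109 mm high with the swabs, standing right of the station. Origin: centre of its underside. To be left alone.

How it is judged:
By the outcome, as a careful person would: the job done as asked, in the order asked, and still so for the second after the job is handed in, with the robot touching nothing.
It also fails if it takes over 72 s, if anything falls off the work surface, if the arm or the gripper's body presses on something with over 40 N, if the wrist force passes 120 N, or if a joint passes its speed limit or range.

## Working session

There is one attempt and no reset: what is moved stays moved. The work goes in short steps, each a Python script; the robot and the scene stay as the last script left them, time stands still between calls to the robot, and variables do not carry over. Pictures are saved under pics/ and viewed, and the job is handed in when it is done.

```bash
ls; mkdir -p pics; cat > h.py <<'E'
import numpy as np, cv2
from station import manip, effector, imaging, sign_off
def snap(n,f):
    p=imaging.camera_params(n); im,d=imaging.capture(n)
    cv2.imwrite(f'pics/{f}.png',im); np.savez(f'pics/{f}.npz',im=im,d=d,pose=p['pose'],k=[p['fx'],p['fy'],p['cx'],p['cy']])
    return im,d,p
def load(f):
    z=np.load(f'pics/{f}.npz'); return z['im'],z['d'],z['pose'],z['k']
def cloud(f):
    im,d,T,k=load(f); v,u=np.mgrid[:480,:640]
    P=np.stack([(u-k[2])/k[0]*d,(v-k[3])/k[1]*d,d],-1)@T[:3,:3].T+T[:3,3]
    P[d==0]=np.nan
    return P
E
python3 - <<'E'
from h import *
for n in['scene','side','wrist']:
    im,d,p=snap(n,n+'0'); print(n,p['fx'],p['cx'],np.round(p['pose'],3).tolist(),(d>0).mean())
print(manip.read_t(),manip.grasp_offset)
E
```

```text
pics
scene 508.1865029254625 319.10771974001636 [[0.893, -0.291, 0.343, 246.483], [-0.45, -0.584, 0.676, -701.873], [0.004, -0.758, -0.652, 692.185], [0.0, 0.0, 0.0, 1.0]] 0.996044921875
side 442.7876787039124 318.7693192498764 [[0.881, -0.161, 0.444, 193.745], [-0.472, -0.326, 0.819, -790.251], [0.013, -0.932, -0.363, 461.694], [0.0, 0.0, 0.0, 1.0]] 0.996083984375
wrist 371.64829954431775 313.357178636093 [[1.0, 0.0, -0.002, 674.889], [-0.0, -0.966, -0.259, 66.991], [-0.002, 0.259, -0.966, 373.579], [0.0, 0.0, 0.0, 1.0]] 0.9772395833333334
0.15 -18.700000000000003
```

```bash
ls -la pics
```

```text
total 7704
drwxr-xr-x 2 agent agent    4096 Dec  7 05:32 .
drwxr-xr-x 3 agent agent    4096 Dec  7 05:32 ..
-rw-r--r-- 1 agent agent 2151526 Dec  7 05:32 scene0.npz
-rw-r--r-- 1 agent agent  534443 Dec  7 05:32 scene0.png
-rw-r--r-- 1 agent agent 2151526 Dec  7 05:32 side0.npz
-rw-r--r-- 1 agent agent  470363 Dec  7 05:32 side0.png
-rw-r--r-- 1 agent agent 2151526 Dec  7 05:32 wrist0.npz
-rw-r--r-- 1 agent agent  406919 Dec  7 05:32 wrist0.png
```

View pics/scene0.png

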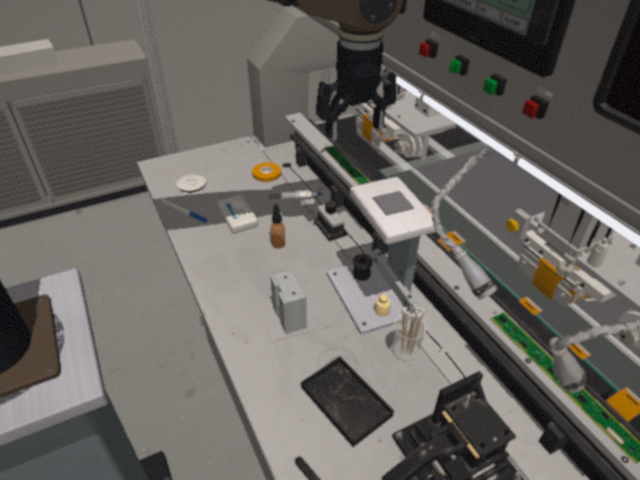

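View pics/side0.png

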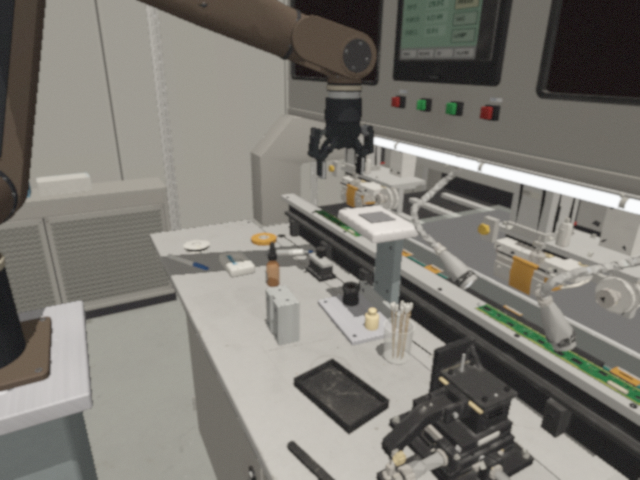

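View pics/wrist0.png

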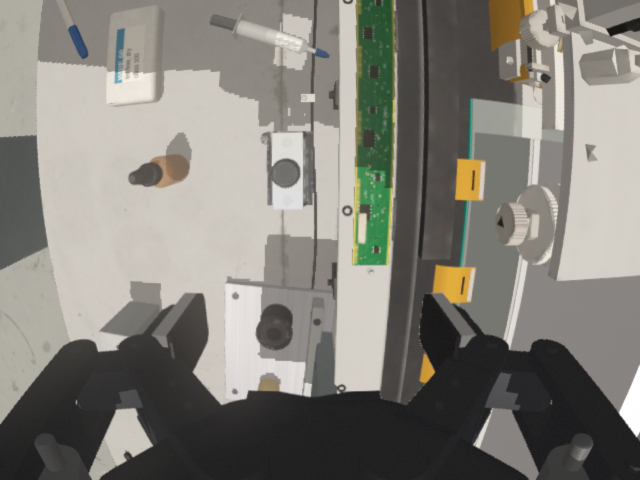

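The pictures show the block at scene (288,302), the plate with loupe (362,266) and weight (383,304), the tray at (347,400), the swab cup at (410,335) and the dropper at (278,233). I'll measure from the depth cloud next.

```bash
python3 - <<'E'
from h import *
for f in['scene0','side0']:
    P=cloud(f)
    # height map top-down, 1mm/px x:400..1000 -> rows ; 
    x,y,z=P[...,0].ravel(),P[...,1].ravel(),P[...,2].ravel()
    print(f)
    for u,v in ([(200,250),(347,400),(383,304),(362,266),(292,290),(395,210),(278,233),(240,222),(350,290),(410,340),(335,222)] if f=='scene0' else []):
        print((u,v),np.round(P[v,u],1))
    im,_,_,_=load(f)
    a,b=(slice(150,460),slice(140,460)) if f=='scene0' else (slice(190,430),slice(220,440))
    c=im[a,b]; cv2.imwrite(f'pics/{f}c.png',cv2.resize(c,None,fx=600/max(c.shape),fy=600/max(c.shape),interpolation=cv2.INTER_CUBIC))
P=np.concatenate([cloud(f).reshape(-1,3) for f in['scene0','side0']]);C=np.concatenate([load(f)[0].reshape(-1,3) for f in['scene0','side0']])
m=np.isfinite(P[:,0])&(P[:,2]>-15)&(P[:,2]<260)
P,C=P[m],C[m]
o=np.argsort(P[:,2]);P,C=P[o],C[o]
img=np.zeros((600,800,3),np.uint8)
u=(400-P[:,1]).astype(int);v=(1000-P[:,0]).astype(int)
k=(u>=0)&(u<799)&(v>=0)&(v<599)
for du in(0,1):
  for dv in (0,1): img[np.clip(v[k]+dv,0,599),u[k]+du]=C[k]
cv2.imwrite('pics/top.png',img)
E
```

```text
scene0
(200, 250) [ 3.804e+02  9.940e+01 -2.000e-01]
(347, 400) [ 480.8 -337.3    0.7]
(383, 304) [ 616.  -220.    35.5]
(362, 266) [ 623.4 -134.    50. ]
(292, 290) [ 472.  -159.4   80.9]
(395, 210) [ 642.6 -185.7  207.3]
(278, 233) [526.6  31.4  41.3]
(240, 222) [477.4 122.1  22.3]
(350, 290) [ 593.9 -145.1   10.7]
(410, 340) [ 598.7 -321.7   61.7]
(335, 222) [645.2  11.6  41.5]
side0
```

View pics/top.png

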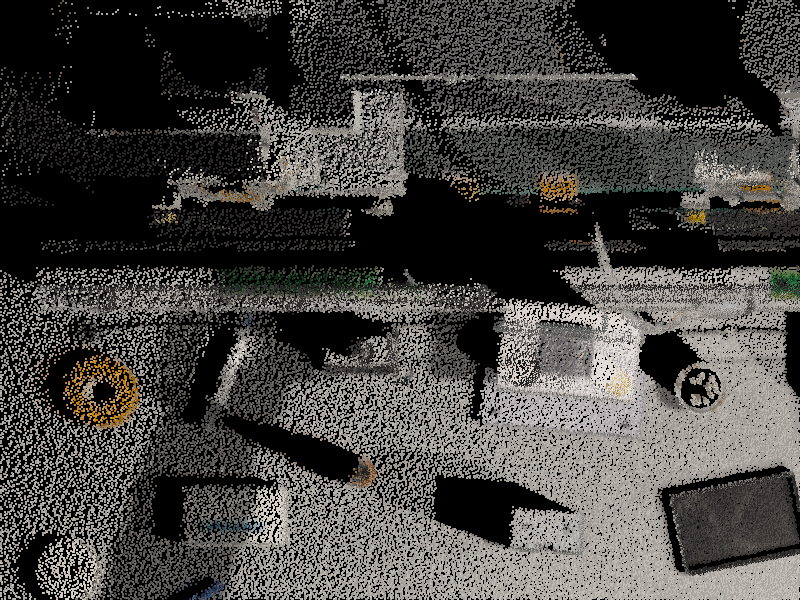

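View pics/scene0c.png

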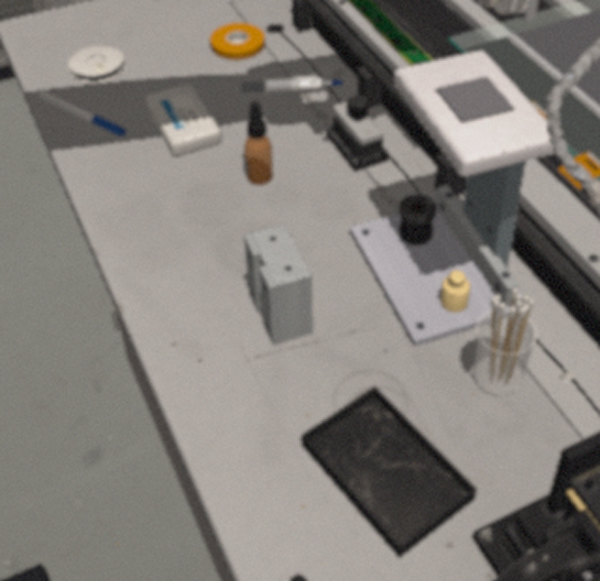

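```bash
cat > fit.py <<'E'
from h import *
def rect(P2):
    r=cv2.minAreaRect(P2.astype(np.float32)); return r, np.round(cv2.boxPoints(r),1).tolist()
if __name__=='__main__':
  for f in['scene0','side0']:
    P=cloud(f).reshape(-1,3);P=P[np.isfinite(P[:,0])];x,y,z=P.T
    print(f,'table z',np.median(z[(x>480)&(x<540)&(y<-10)&(y>-100)&(abs(z)<6)]))
    pl=(z>6)&(z<14)&(x>540)&(x<680)&(y>-260)&(y<-70); Q=P[pl]; print('plate',len(Q),np.median(Q[:,2]))
    # front edge: y bins
    ys,xs=[],[]
    for b in np.arange(-225,-95,6):
        s=Q[(Q[:,1]>=b)&(Q[:,1]<b+6)]
        if len(s)>5: ys.append(b+3);xs.append(np.percentile(s[:,0],3))
    print(' front',np.polyfit(ys,xs,1), np.round(xs,0))
    l=(x>575)&(x<600)&pl; print(' left/right ymax',np.percentile(P[l][:,1],[0.5,99.5]))
    b=(z>76)&(z<86)&(x>430)&(x<510)&(y>-200)&(y<-100); print('block top',b.sum(),np.median(z[b]),rect(P[b][:,:2]))
    b=(z>12)&(z<20)&(x>400)&(x<560)&(y<-250)&(y>-410); print('tray rim',b.sum(),rect(P[b][:,:2]))
    h=(z>180)&(z<220)&(x>560)&(x<740)&(y>-260)&(y<-80);print('head',np.percentile(z[h],[1,50,99]),rect(P[h&(z>203)][:,:2]))
    for nm,(cx,cy),r in [('loupe',(623,-134),35),('weight',(616,-220),25),('cup',(610,-300),50),('dropper',(527,31),30)]:
        m=(np.hypot(x-cx,y-cy)<r)&(z>14)&(z<120); q=P[m]
        print(nm,len(q),'zmax',np.percentile(q[:,2],98),'ext',np.percentile(q,[2,98],axis=0).round(0).tolist())
E
python3 fit.py
```

```text
scene0 table z -0.08640545963828572
plate 2788 9.755134229059195
 front [9.76946587e-02 5.87834111e+02] [566. 567. 567. 567. 568. 570. 568. 571. 572. 571. 573. 574. 573. 575.
 574. 576. 576. 575. 576. 577. 577. 578.]
 left/right ymax [-241.45499903  -80.99277078]
block top 732 79.70207198347799 (((470.2843017578125, -145.91033935546875), (72.64537048339844, 40.616844177246094), 85.371337890625), [[447.1000061035156, -180.5], [487.6000061035156, -183.8000030517578], [493.5, -111.30000305175781], [453.0, -108.0999984741211]])
tray rim 548 (((478.1063232421875, -338.1110534667969), (81.83354187011719, 127.2403564453125), 11.402900695800781), [[425.3999938964844, -283.79998779296875], [450.6000061035156, -408.6000061035156], [530.7999877929688, -392.3999938964844], [505.6000061035156, -267.70001220703125]])
head [188.16534455 204.65750373 214.98588009] (((649.6688232421875, -177.50344848632812), (158.61044311523438, 90.6574478149414), 84.18840026855469), [[596.5, -251.8000030517578], [686.7000122070312, -261.0], [702.7999877929688, -103.19999694824219], [612.5999755859375, -94.0]])
loupe
[... 1065 characters left out ...]
779296875], [529.2000122070312, -393.1000061035156], [503.29998779296875, -268.5]])
head [186.65369422 204.28977821 216.59296883] (((647.8900146484375, -179.39837646484375), (156.03533935546875, 90.03607940673828), 83.8565444946289), [[594.7999877929688, -252.1999969482422], [684.2999877929688, -261.79998779296875], [701.0, -106.5999984741211], [611.5, -97.0]])
loupe 360 zmax 49.3606401369636 ext [[614.0, -137.0, 15.0], [646.0, -105.0, 49.0]]
weight 245 zmax 48.00085529586608 ext [[605.0, -229.0, 14.0], [628.0, -208.0, 48.0]]
cup 1333 zmax 105.08520405682022 ext [[587.0, -325.0, 16.0], [634.0, -277.0, 105.0]]
dropper 403 zmax 101.07348327174165 ext [[513.0, 27.0, 15.0], [539.0, 48.0, 101.0]]
```

```bash
cat >> h.py <<'E'
YS=-5.63; O=np.array([571.0,-160.3,0])
def heading(deg): a=np.radians(deg); return np.array([np.cos(a),np.sin(a),0])
def S(x,y,z): # station -> world
    s=heading(YS); l=heading(YS+90); return O+s*x+l*y+np.array([0,0,z])
def toS(p):
    p=np.asarray(p)-O; return np.array([p@heading(YS),p@heading(YS+90),p[2]])
def R(lean,hd=YS,flip=1):
    h=heading(hd); a=np.radians(lean); z=np.sin(a)*h-np.cos(a)*np.array([0,0,1.]); y=flip*heading(hd+90); x=np.cross(y,z)
    return np.column_stack([x,y,z])
E
python3 - <<'E'
from h import *
from scipy.optimize import least_squares
print(manip.read_ee_rot().round(3).tolist(), manip.read_opening(), manip.read_tool_pos())
T=imaging.camera_params('wrist')['pose'];print('cam in tool',(np.array(manip.read_ee_rot()).T@(T[:3,3]-manip.read_tool_pos())).round(1))
for f in['scene0','side0']:
    P=cloud(f).reshape(-1,3);P=P[np.isfinite(P[:,0])];x,y,z=P.T
    for nm,c,r,zl,zh,rad in [('loupe',(630,-122),28,40,46,18.5),('loupetop',(630,-122),30,48,54,0),('weight',(618,-219),22,16,32,13),('wtop',(618,-219),22,44,54,0)]:
        m=(np.hypot(x-c[0],y-c[1])<r)&(z>zl)&(z<zh);q=P[m]
        if rad:
            s=least_squares(lambda p:np.hypot(q[:,0]-p[0],q[:,1]-p[1])-rad,c,loss='soft_l1'); print(f,nm,len(q),s.x.round(1),toS([*s.x,0]).round(1),np.abs(s.fun).mean().round(2))
        else: print(f,nm,len(q),q.mean(0).round(1), ((q[:,:2].min(0)+q[:,:2].max(0))/2).round(1),np.ptp(q,axis=0))
q0=np.array(manip.read_q())
for fl in(1,-1):
  for nm,p,r in [('loupe',S(58,44,40),R(35,YS,fl)),('weight',S(46,-53,35),R(35,YS,fl)),('tray',(477,-338,60),R(35,-78.4,fl)),('traynat',(477,-338,60),R(35,-30,fl)),('push',S(-140,4,14),R(20,YS,fl)),('push30',S(-140,4,14),R(30,YS,fl)),('push35',S(-140,4,14),R(35,YS,fl)),('pushv',S(-140,4,14),R(5,YS,fl)),('end',S(10,4,25),R(35,YS,fl))]:
    s=manip.solve_ik(p,r); print(fl,nm,None if s is None else np.round(s,0))
E
```

```text
[[0.0, 1.0, -0.002], [1.0, -0.0, 0.0], [0.0, -0.002, -1.0]] 85.29803329810078 [6.74488173e+02 1.01780545e-01 2.30205059e+02]
cam in tool [  66.9    0.2 -143.5]
scene0 loupe 81 [ 633.8 -118.7] [58.5 47.6  0. ] 4.48
scene0 loupetop 92 [ 633.7 -121.3   49.3] [ 632.9 -120.9] [33.48056108 36.03672201  3.40544425]
scene0 weight 89 [ 620.  -214.6] [ 54.1 -49.2   0. ] 0.65
scene0 wtop 50 [ 618.6 -217.    47. ] [ 618.9 -216. ] [13.27105721 14.04888332  5.0913502 ]
side0 loupe 52 [ 631.9 -119.3] [56.5 46.8  0. ] 2.1
side0 loupetop 51 [ 629.8 -120.4   48.9] [ 630.3 -120.5] [32.9680135  36.54320641  2.5284417 ]
side0 weight 103 [ 618.1 -215. ] [ 52.2 -49.8   0. ] 0.84
side0 wtop 34 [ 616.3 -217.6   46.8] [ 616.1 -216.6] [13.43917179 16.2735746   5.11915965]
1 loupe [ -24.   14.  122.   45.   15. -150.]
1 weight None
1 tray [-36.  11. 123. -53.  29.  -4.]
1 traynat [ -50.    5.  130.   44.   17. -150.]
1 push [ -37.   -2.  139.   23.   27. -140.]
1 push30 None
1 push35 None
1 pushv [ -32.    4.  131.    3.   41. -119.]
1 end None
-1 loupe [-24.  14. 122.  45.  15.  30.]
-1 weight [-35.  16. 120.  54.  20.  13.]
-1 tray None
-1 traynat [-50.   5. 130.  44.  17.  30.]
-1 push [-37.  -2. 139.  23.  27.  40.]
-1 push30 None
-1 push35 None
-1 pushv [-32.   4. 131.   3.  41.  61.]
-1 end [-31.  12. 127.  59.  17.  11.]
```

```bash
python3 - <<'E'
from h import *
def scan(nm,p,leans,hds,fl=(1,)):
    for f in fl:
      for L in leans:
        o=[]
        for h in hds:
            s=manip.solve_ik(p,R(L,h,f))
            if s is not None: o.append(f'{h}:[{s[3]:.0f},{s[4]:.0f},{s[5]:.0f}]')
        print(nm,f,L,' '.join(o))
H=range(-100,61,10)
scan('loupe',S(57,45,40),(25,30,35,40),H)
scan('weight',S(53,-53,35),(25,30,35,40),H)
scan('weightback',S(0,-53,110),(30,35),H)
scan('tray',(477,-338,50),(25,30,35,40),H)
scan('push',S(-140,4,14),(10,15,20),[-15,-5.63,5],(1,-1))
scan('tip',S(-60,4,66),(10,20,30),[-15,-5.63,5],(1,-1))
scan('end',S(5,4,25),(20,25,30,35),[-25,-15,-5.63,5],(1,-1))
E
```

```text
loupe 1 25 -100:[-31,56,18] -90:[-32,51,10] -80:[-33,46,1] -70:[-33,41,-8] -60:[-32,36,-19] -50:[-29,31,-32] -40:[-22,27,-48] -30:[-13,24,-67] -20:[-0,23,-90] -10:[12,24,-112] 0:[23,26,-132] 10:[29,30,-148] 20:[33,35,-162] 60:[31,55,161]
loupe 1 30 -100:[-36,58,23] -90:[-39,52,16] -80:[-41,46,9] -70:[-42,40,0] -60:[-42,34,-9] -50:[-40,28,-21] -40:[-34,22,-37] -30:[-21,18,-59] -20:[-0,16,-90] -10:[21,18,-120] 0:[34,22,-144] 10:[41,27,-160] 50:[40,51,163] 60:[37,56,156]
loupe 1 35 -100:[-41,60,27] -90:[-45,54,22] -80:[-48,47,16] -70:[-51,41,9] -60:[-53,33,2] -50:[-53,26,-7] -40:[-50,19,-20] 0:[51,18,-161] 40:[49,46,162] 50:[46,53,157] 60:[42,59,151]
loupe 1 40 -100:[-46,63,31] -90:[-50,56,27] -80:[-55,49,22] -70:[-59,42,18] -60:[-64,34,13] -50:[-68,26,8] -40:[-71,18,1] 30:[61,41,160] 40:[56,48,155] 50:[52,55,151] 60:[47,61,146]
weight 1 25 -100:[-32,52,11] -90:[-33,47,3] -80:[-33,42,-7] -70:[-32,37,-17] -60:[-29,32,-30] -50:[-24,27,-45] -40:[-14,24,-64] -30:[-2,23,-86] -20:[11,23,-109] -10:[21,26,-129] 0:[28,30,-146] 10:[32,34,-160] 50:[31,54,163] 60:[29,59,155]
weight 1 30 -100:[-38,5
[... 2219 characters left out ...]
20 -15:[10,31,-112] -5.63:[16,33,-128] 5:[21,36,-144]
tip 1 30 -15:[24,20,-126] -5.63:[35,25,-147]
tip -1 10 -15:[3,42,74] -5.63:[6,43,62] 5:[8,44,49]
tip -1 20 -15:[10,31,68] -5.63:[16,33,52] 5:[21,36,36]
tip -1 30 -15:[24,20,54] -5.63:[35,25,33] 5:[41,31,16]
end 1 20 -25:[-0,26,-90] -15:[9,27,-109] -5.63:[16,28,-125] 5:[22,32,-142]
end 1 25 -25:[-0,20,-90] -15:[15,21,-115] -5.63:[25,23,-135] 5:[32,28,-152]
end 1 30 -15:[25,15,-125] -5.63:[39,19,-149]
end 1 35 
end -1 20 -25:[-0,26,90] -15:[9,27,71] -5.63:[16,28,55] 5:[22,32,38]
end -1 25 -25:[-0,20,90] -15:[15,21,65] -5.63:[25,23,45] 5:[32,28,28]
end -1 30 -15:[25,15,55] -5.63:[39,19,31] 5:[45,25,14]
end -1 35 -5.63:[59,17,11] 5:[60,24,-2]
```

```bash
cat >> h.py <<'E'
def pick(c,tcpz,lean,hd,opn,strength,back=110):
    r=R(lean,hd); z=r[:,2]
    # TCP such that grasp axis (18.7+~4 behind) passes through c in plan
    k=22*np.sin(np.radians(lean)); t=np.array([c[0],c[1],0])+heading(hd)*k; t[2]=tcpz
    pre=t-back*z
    effector.gripper_to(opn,strength)
    manip.move_ptp(pre,r)
    hit=manip.move_linear(t,v=110,guard=12)
    print('hit',hit,manip.read_tool_pos().round(1),t.round(1),manip.read_t())
    return pre,r,t
E
python3 - <<'E'
from h import *
r=R(32,-8)
c=(631.6,-120.8); t=np.array([*c,0])+heading(-8)*11.6; t[2]=24
for d in(110,60,0): print(manip.solve_ik(t-d*r[:,2],r).round(0))
c=(618.3,-216); t=np.array([*c,0])+heading(-10)*11.6; t[2]=17; r=R(32,-10)
for d in(110,60,0):
    s=manip.solve_ik(t-d*r[:,2],r); print(None if s is None else s.round(0))
pre,r,t=pick((631.6,-120.8),24,32,-8,58,30)
snap('side','s1');snap('wrist','w1')
E
python3 - <<'E'
import cv2
a=cv2.imread('pics/s1.png')[150:390,220:460]; b=cv2.imread('pics/w1.png')
cv2.imwrite('pics/s1c.png',cv2.hconcat([cv2.resize(a,(400,400)),cv2.resize(b,(400,400))]))
E
```

```text
[ -24.    0.  126.   21.   24. -124.]
[ -24.    8.  123.   25.   20. -127.]
[ -23.   17.  119.   32.   15. -133.]
[ -35.    3.  124.   30.   27. -139.]
[ -34.   11.  121.   34.   22. -143.]
[ -32.   19.  117.   41.   18. -149.]
hit False [ 643.3 -122.5   24.6] [ 643.1 -122.4   24. ] 3.4417
```

View pics/s1c.png

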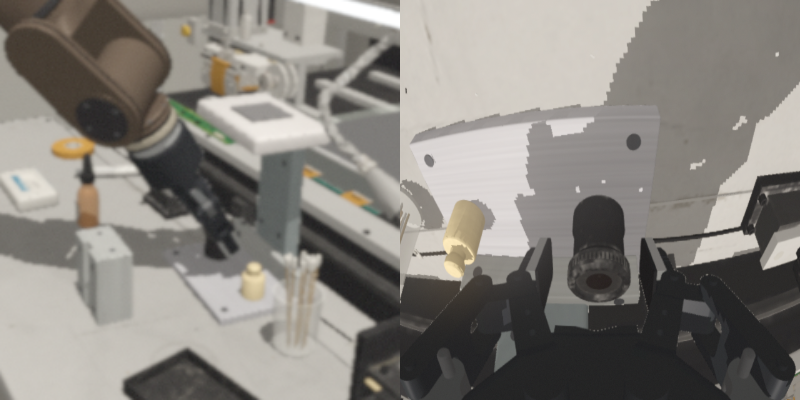

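```bash
cat >> h.py <<'E'
TC=np.array([477.1,-338.6,0]); TY=heading(101.6); TX=heading(11.6)
def place(tx,ty,tcpz,lean,opn,pre,r,gap=0):
    manip.move_linear(pre,v=130); print('held',manip.read_opening())
    hd=-78.4; rr=R(lean,hd); t=TC+TX*tx+TY*ty+heading(hd)*11.6; t[2]=tcpz
    up=t+np.array([0,0,90])
    manip.move_ptp(up,rr); print('held',manip.read_opening())
    print('hit',manip.move_linear(t,v=100,guard=8), manip.read_tool_pos().round(1))
    effector.gripper_to(opn)
    return up,rr
E
python3 - <<'E'
from h import *
r=np.array(manip.read_ee_rot()); p=np.array(manip.read_tool_pos())
effector.gripper_to(20,30); print(manip.read_opening())
up,rr=place(0,-28,19,32,43,p-110*r[:,2],r)
manip.move_linear(up,v=150)
print(manip.read_t()); snap('scene','a2')
E
python3 - <<'E'
import cv2
a=cv2.imread('pics/a2.png')[180:460,200:480]
cv2.imwrite('pics/a2c.png',cv2.resize(a,(600,600)))
E
```

```text
35.17853419350212
held 35.027420828392856
held 34.821149840996036
hit False [ 485.5 -377.6   19.6]
8.475
```

View pics/a2c.png

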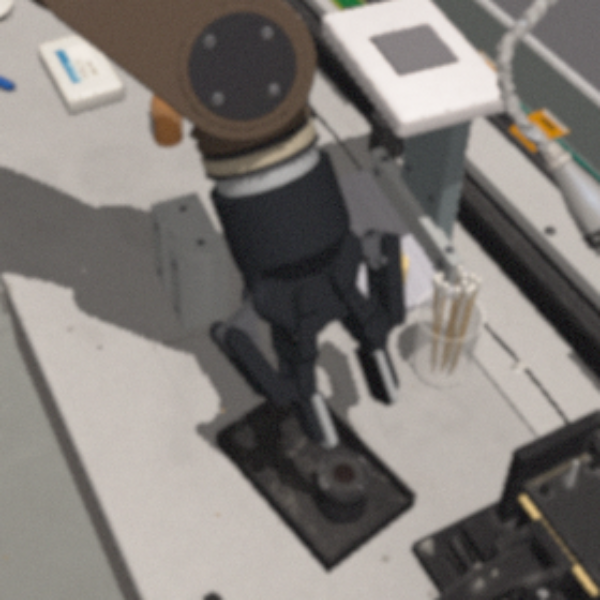

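The loupe stands upright in the tray at crop pixel (340,485). The weight is next.

```bash
python3 - <<'E'
from h import *
p=np.array(manip.read_tool_pos()); manip.move_linear(p+[0,30,55],v=200)
r=R(32,-10); manip.move_ptp(np.array([535,-215,150]),r)
pre,r,t=pick((618.3,-216),17,32,-10,46,40)
snap('side','s3');snap('wrist','w3')
E
python3 - <<'E'
import cv2
a=cv2.imread('pics/s3.png')[190:430,260:500]; b=cv2.imread('pics/w3.png')
cv2.imwrite('pics/s3c.png',cv2.hconcat([cv2.resize(a,(400,400)),cv2.resize(b,(400,400))]))
E
```

```text
hit False [ 630.  -218.3   17.8] [ 629.8 -218.    17. ] 12.4
```

View pics/s3c.png

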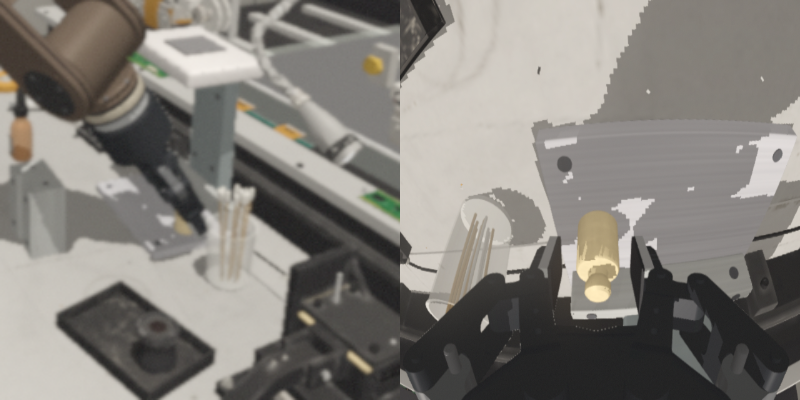

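```bash
python3 - <<'E'
from h import *
r=np.array(manip.read_ee_rot()); p=np.array(manip.read_tool_pos())
effector.gripper_to(12,40); print(manip.read_opening())
pre=p-110*r[:,2]
manip.move_linear(pre,v=130); 
up,rr=place(0,28,11.5,32,36,pre+[-30,0,40],r)
manip.move_linear(up,v=150)
print(manip.read_t()); snap('scene','a4')
E
python3 - <<'E'
import cv2
a=cv2.imread('pics/a4.png')[180:460,200:480]
cv2.imwrite('pics/a4c.png',cv2.resize(a,(600,600)))
E
```

```text
24.39061508024139
held 24.476382352259407
held 24.530458150244993
hit False [ 474.2 -322.8   12. ]
18.2417
```

View pics/a4c.png

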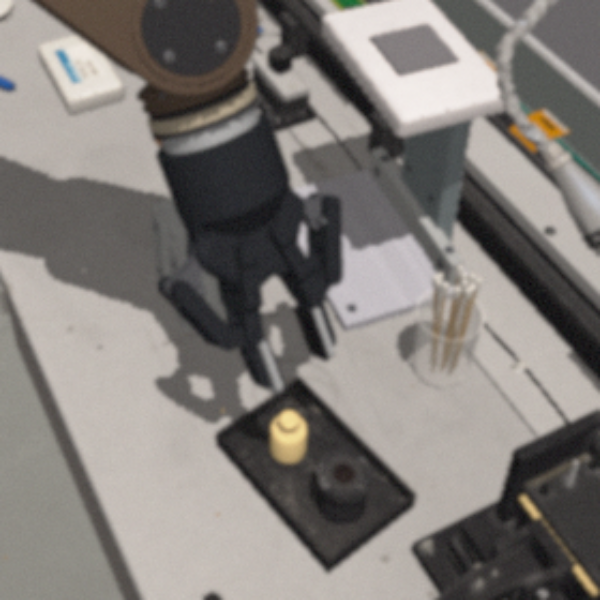

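Both objects are in the tray, the weight at crop (289,437) and the loupe at (340,485), and the plate is clear. Next I'll slide the block.

```bash
python3 - <<'E'
from h import *
L=15;r=R(L)
pts=[S(-155,4,130),S(-155,4,10),S(-100,4,10),S(-44,4,10)]
for p in pts:
    s=manip.solve_ik(p,r); print(None if s is None else s.round(0), np.hypot(*p[:2]).round())
p=np.array(manip.read_tool_pos()); manip.move_linear(p+[0,0,50],v=200)
effector.gripper_to(36,40)
manip.move_ptp(pts[0],r)
print(manip.move_linear(pts[1],v=120,guard=10),toS(manip.read_tool_pos()).round(1))
snap('side','s5')
E
python3 - <<'E'
import cv2
a=cv2.imread('pics/s5.png')[190:430,200:440]
cv2.imwrite('pics/s5c.png',cv2.resize(a,(500,500)))
E
```

```text
[ -36.  -17.  136.   10.   49. -127.] 440.0
[ -36.   -2.  138.   15.   31. -133.] 440.0
[ -33.    5.  131.   13.   31. -128.] 494.0
[ -29.   12.  124.   12.   31. -123.] 549.0
False [-154.4    3.6   10.7]
```

View pics/s5c.png

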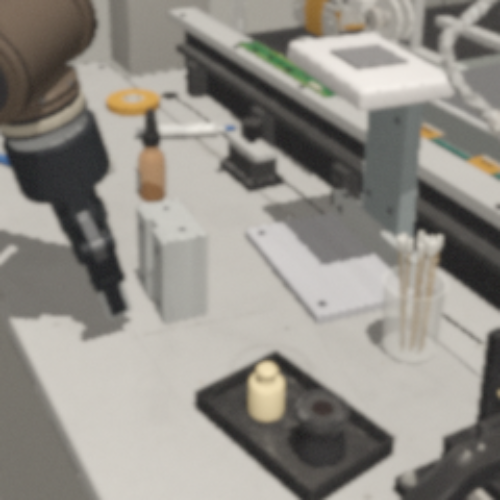

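The fingers are low, just behind the block. I'll push it up to the fence.

```bash
python3 - <<'E'
from h import *
for x in(-70,-40):
    h=manip.move_linear(S(x,4,10),v=50,guard=10); print(h,toS(manip.read_tool_pos()).round(1),manip.read_ft_force().round(1),manip.read_t())
    if h: break
snap('scene','a6');snap('side','s6')
E
python3 - <<'E'
import cv2
a=cv2.imread('pics/a6.png')[200:400,250:450];b=cv2.imread('pics/s6.png')[230:390,250:410]
cv2.imwrite('pics/s6c.png',cv2.hconcat([cv2.resize(a,(400,400)),cv2.resize(b,(400,400))]))
E
```

```text
False [-70.1   4.   10.1] [-1.8  0.1 -1.1] 23.5417
True [-49.6   4.3   9.2] [-1.5 -0.1  1.9] 24.0083
```

View pics/s6c.png

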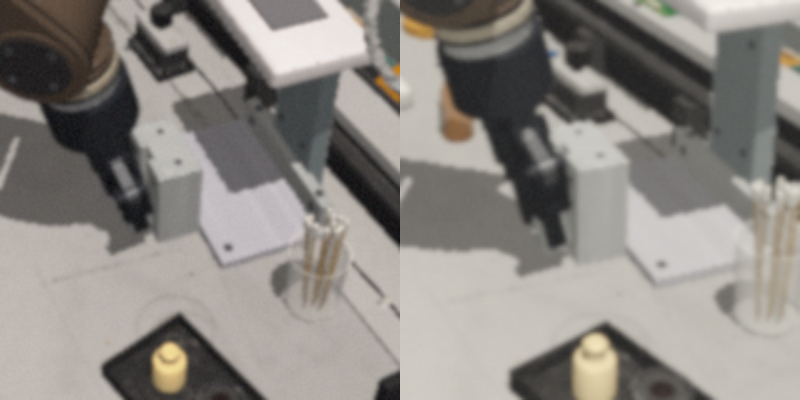

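```bash
python3 - <<'E'
from h import *
r=R(15)
manip.move_linear(S(-58,4,11),v=80)
manip.move_linear(S(-58,4,62),v=120)
for x in(-44,-30,-20,-12):
    h=manip.move_linear(S(x,4,62),v=40,guard=25); print(h,toS(manip.read_tool_pos()).round(1),manip.read_ft_force().round(1),manip.read_t())
    if h: break
manip.wait(0.4)
snap('scene','a7');snap('side','s7')
E
python3 - <<'E'
import cv2
a=cv2.imread('pics/a7.png')[200:400,250:450];b=cv2.imread('pics/s7.png')[230:390,250:410]
cv2.imwrite('pics/s7c.png',cv2.hconcat([cv2.resize(a,(400,400)),cv2.resize(b,(400,400))]))
E
```

```text
False [-44.2   4.2  61.4] [-0.4  0.1 -1.1] 25.4333
False [-29.4   3.9  62.2] [-0.   0.2 -0.2] 25.9333
False [-19.8   4.1  61.8] [ 0.4 -1.  -0. ] 26.3333
False [-11.7   4.   62. ] [ 0.3 -0.   0.1] 26.6833
```

View pics/s7c.png

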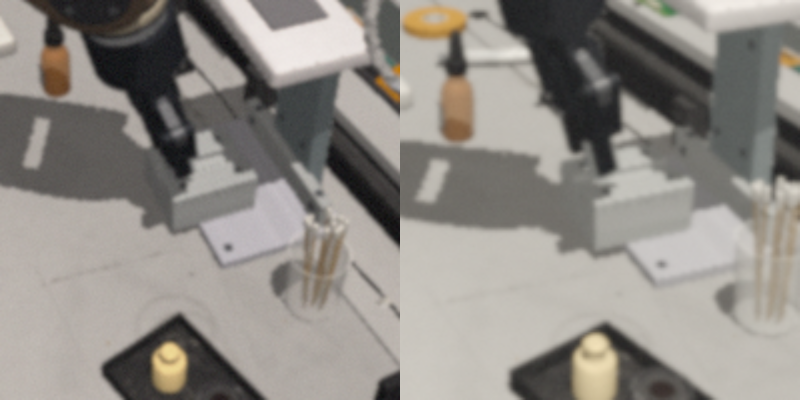

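The block has fallen onto the plate, grooved face up, with its near end overhanging. I'll retract and measure it.

```bash
cat > mb.py <<'E'
from h import *
def mb(fs):
  for f in fs:
    P=cloud(f).reshape(-1,3);P=P[np.isfinite(P[:,0])]
    Q=np.array([P[:,i]-O[i] for i in range(3)]).T
    sx=Q@heading(YS);sy=Q@heading(YS+90);z=P[:,2]
    m=(abs(sy)<75)&(sx>-40)&(sx<94)&(z>46)&(z<54)
    r=cv2.minAreaRect(np.c_[sx,sy][m].astype(np.float32)); print(f,m.sum(),'ctr',np.round(r[0],1),np.round(r[1],1),round(r[2],1),'z',np.median(z[m]).round(1),'x',np.percentile(sx[m],[1,99]).round(1),'y',np.percentile(sy[m],[1,99]).round(1))
    m=(abs(sy)<70)&(sx>60)&(sx<125)&(z>30)&(z<44);print(' stop top x',np.percentile(sx[m],[3,50,97]).round(1) if m.sum() else None)
E
python3 - <<'E'
from mb import *
p=np.array(manip.read_tool_pos())
manip.move_linear(p+[0,0,35],v=150)
manip.move_linear(S(-75,4,97),v=200)
snap('scene','a8');snap('side','s8')
mb(['a8','s8']); print(manip.read_t())
E
python3 - <<'E'
import cv2
a=cv2.imread('pics/a8.png')[200:400,250:450];b=cv2.imread('pics/s8.png')[230:390,250:410]
cv2.imwrite('pics/s8c.png',cv2.hconcat([cv2.resize(a,(400,400)),cv2.resize(b,(400,400))]))
E
```

```text
a8 1079 ctr [13.3  3.7] [72.7 80.5] 89.9 z 49.6 x [-26.2  52.4] y [-31.8  37.9]
 stop top x [ 94.1  99.  113.4]
s8 717 ctr [11.4  2.8] [80.2 73.8] 0.0 z 49.5 x [-28.3  50.6] y [-32.8  37.3]
 stop top x [ 92.2  96.1 112.6]
28.1333
```

View pics/s8c.png

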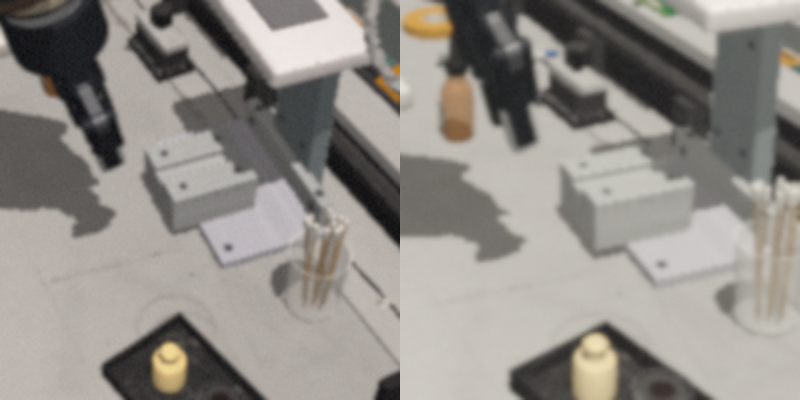

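```bash
python3 - <<'E'
from mb import *
r=R(25)
manip.move_ptp(S(-75,4,90),r)
manip.move_linear(S(-60,4,23),v=120,guard=10)
for x in(-10,15):
    h=manip.move_linear(S(x,4,23),v=45,guard=12); print(h,toS(manip.read_tool_pos()).round(1),manip.read_ft_force().round(1),manip.read_t())
    if h: break
snap('scene','a9');snap('side','s9'); mb(['a9','s9'])
E
python3 - <<'E'
import cv2
a=cv2.imread('pics/a9.png')[200:400,250:450];b=cv2.imread('pics/s9.png')[230:390,250:410]
cv2.imwrite('pics/s9c.png',cv2.hconcat([cv2.resize(a,(400,400)),cv2.resize(b,(400,400))]))
E
```

```text
False [-10.    4.1  22.9] [-0.9  0.7 -0.5] 30.4417
True [ 6.7  4.5 21.7] [-1.1 -0.2  0.1] 30.8917
a9 1031 ctr [47.7  4. ] [91.9 73.5] 0.3 z 49.7 x [14.6 92.8] y [-31.7  38.4]
 stop top x [ 64.3  97.9 113.5]
s9 669 ctr [34.9  2.4] [116.   72.2] 0.7 z 49.4 x [-15.   91.8] y [-32.1  37.3]
 stop top x [ 63.2  92.7 113.7]
```

View pics/s9c.png

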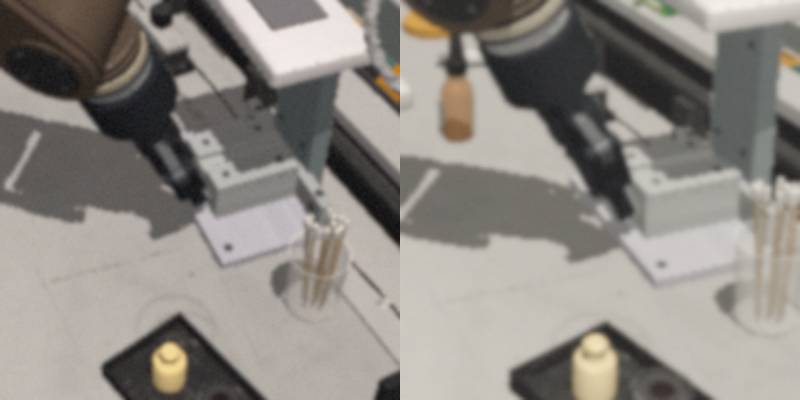

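```bash
python3 - <<'E'
from mb import *
manip.move_linear(S(0,4,23),v=40)
h=manip.move_linear(S(18,4,23),v=18,guard=20); print(h,toS(manip.read_tool_pos()).round(1),manip.read_ft_force().round(1))
manip.move_linear(S(-25,4,24),v=50)
manip.move_linear(S(-80,4,110),v=200)
manip.move_ptp(S(-150,10,200),R(15))
snap('scene','a10');snap('side','s10'); mb(['a10','s10']); print(manip.read_t())
E
python3 - <<'E'
import cv2
a=cv2.imread('pics/a10.png')[180:430,200:450];b=cv2.imread('pics/s10.png')[230:390,270:430]
cv2.imwrite('pics/s10c.png',cv2.hconcat([cv2.resize(a,(400,400)),cv2.resize(b,(400,400),interpolation=cv2.INTER_CUBIC)]))
E
```

```text
True [ 6.5  4.6 21.5] [0.1 0.5 0.6]
a10 1040 ctr [54.   4.3] [79.8 72.9] 0.1 z 49.6 x [14.9 93.1] y [-31.5  38.6]
 stop top x [ 62.7  97.9 113.8]
s10 677 ctr [52.4  2.9] [81.1 73.2] 1.2 z 49.4 x [12.8 92. ] y [-32.4  37.3]
 stop top x [ 61.9  92.5 113.2]
33.9417
```

View pics/s10c.png

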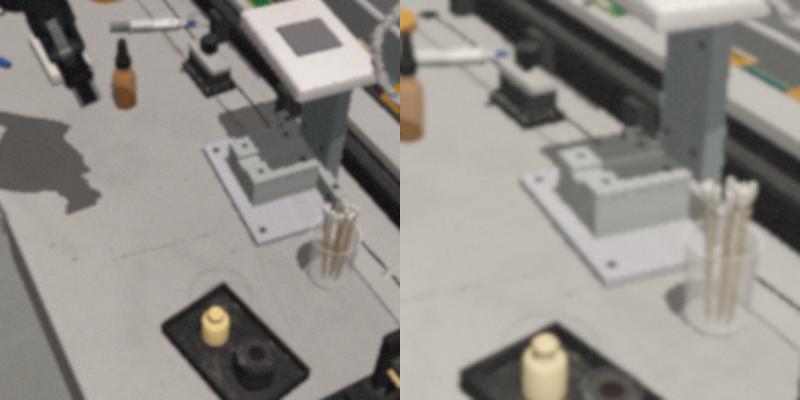

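The second push stopped at the same place (TCP x 6.5 against 6.7). I'll check the stop seam with the wrist camera from the left.

```bash
python3 - <<'E'
from mb import *
r=R(40,-85)
for p in (S(40,130,180),S(60,125,140)):
    print(manip.solve_ik(p,r))
manip.move_ptp(S(40,130,180),r)
manip.move_linear(S(60,125,140),v=150)
snap('wrist','w11'); print(manip.read_t())
E
python3 - <<'E'
import cv2
a=cv2.imread('pics/w11.png'); cv2.imwrite('pics/w11b.png',cv2.resize(a[40:320,160:520],(771,600),interpolation=cv2.INTER_CUBIC))
E
```

```text
[  2.23666986  16.10499487 102.82134926 -44.40630741  66.56883116
  17.67513926]
[  1.54008312  20.99925676 101.24916977 -45.652001    63.79634973
  19.79731697]
36.55
```

View pics/w11b.png

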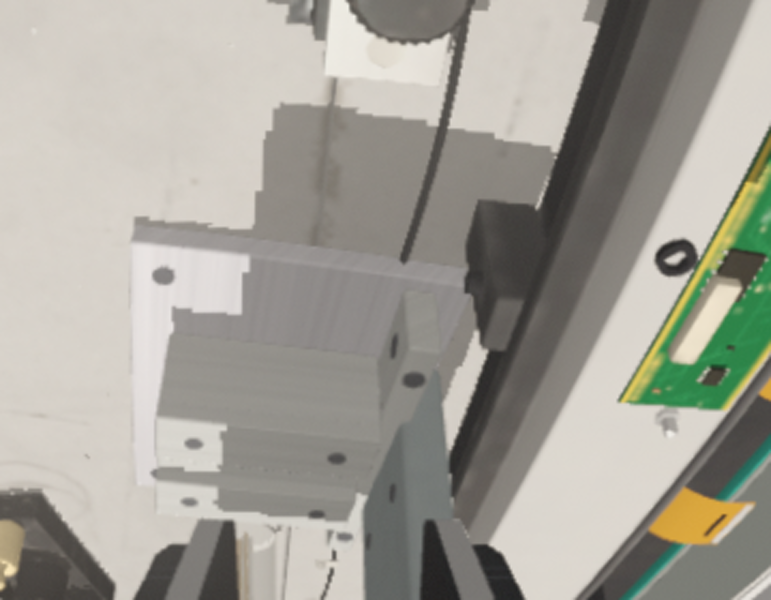

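The block's end meets the stop bar at crop pixels (378,350–470) with no visible gap, and the groove is up. The plate shows in front of the block and to its left. I'll hand the job in.

```bash
python3 - <<'E'
from h import *
manip.move_linear(S(40,130,190),v=150)
print(manip.read_t(), manip.read_ft_force().round(1)); sign_off()
E
```

```text
37.0583 [-1.3 -0.1 -0.1]
the job is handed in; nothing more can be done
```

The die block is loaded in the inspection station, and I handed the job in at about 37 s of the 72 s allowed.

**What I did:**
1. I put the loupe, then the brass weight, from the plate into the black tray. Both stand upright there.
2. I slid the block up to the plate's front edge and tipped it over with a high push. It fell onto the plate by itself, grooved face up.
3. I pushed it back against the rear stop twice. Both pushes stopped at the same place, within 0.2 mm.

**Last checks:**
- **Height:** the block lies flat with its top at about 49.5 mm.
- **Width:** it spans about y −32 to +38 mm, so its whole width is on the 160 mm plate.
- **Stop:** the wrist picture shows no gap between the block's end and the stop bar.
- **Left alone:** the dropper bottle and swab cup look unmoved in the last pictures. I only saw the wipe pack standing in earlier ones and did not measure any of the three again.

**Disagreements:** the two fixed cameras differ by about 2 mm in x, within their calibration. The side camera read about 1° of turn in the block and the scene camera 0.1°. So I judged flushness from the repeated stop and the wrist picture.

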